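# Level the coffee board with its foot wheel and keep it pressed

## Task

Level the wooden coffee board beside the hob: by the red hub, wind its handwheel over as many grasps as it takes, and press the wheel down so that the sprung board sits fully home on its foot, until the bubble of the spirit level rests midway between the two black lines while the board is pressed home. Finish while still holding the hub and pressing, with the board home and the bubble centred, and leave the other things on the counter where they are.

Things in the scene. Friction and masses are not known exactly. Their poses are not given: they have to be found in the camera images.
- wheel_hub (a point): Centre of the top of the red fluted round hub (36 mm across, 34 mm high) of the black handwheel (86 mm across, 8 mm thick) at the board's right end. z is the wheel's axis, up. The wheel's flat upper face, on which fingertips astride the hub can press, is 34 mm below this point, the board's top 48 mm below; the hub's top stands 95 to 115 mm above the counter.
- wheel_mark (a point): White mark on the wheel's upper face, 30 mm from its axis; it turns with the wheel, which needs about 0.1 Nm and stays where left. Counter-clockwise from above lowers this end of the board (2.3 mm per rad) and moves the bubble 10 mm per rad away from the wheel. At the start this end is too high: 2 to 4.5 rad counter-clockwise are needed; the wheel's stops are farther off.
- level_middle (a point): Middle of the spirit level's green vial, on its upper side, midway between the black lines (26 mm apart, 2 mm thick). The level (124 x 26 x 18 mm) is fixed on the board along the edge facing the robot. y runs along the vial, away from the wheel; z up. 17 mm above the board's top; in this frame the wheel's axis is at x = 47, y = -125 mm.
- bubble_middle (a point): Middle of the pale bubble (18 mm long, 9 mm thick) in the green vial, on its upper side. It rises toward the higher end, 10 mm per 0.01 rad of slope, at most 44 mm from the middle, and takes 1.5 s to settle. Centred when its y in the frame of level_middle is 0; negative is toward the wheel.
- board_lift (a joint): Lift of the board off its foot about the hinge at its left end, 230 mm from the wheel's axis. 0.03 rad = left alone: springs hold the wheel 7 mm up and the bubble 30 mm farther toward the wheel. 0 = pressed home on its foot, a hard stop. Pressing the wheel down takes about 6 N to start, 10 N at home; let go, it springs up. A coffee tin and a striped cup are fixed on the board.
- plinth: Dark steel foot plate under the wooden board (160 x 285 mm, 16 mm thick, top about 50 mm above the counter), 150 x 285 mm, fixed on the counter; origin under its centre. Its y axis points along the board from the wheel (at the robot's right) toward the hinge; the wheel's axis is at x = 0, y = -105 mm in this frame.
- tin_tomato: Bystander: squat food tin, 75 mm across, 58 mm high, loose behind the board; origin under its centre.
- mug: Bystander: orange mug, 81 mm across, 101 mm high, loose, behind the board to the right; origin under its centre.
- spice_jar: Bystander: small spice jar with a white cap, 47 mm across, 98 mm high, loose, behind the board; origin under its centre.

How it is judged:
At the end, for the whole second after the job is handed in: The board is pressed home (within 0.006 rad of its stop), the bubble is within 4 mm of the middle, that is between the lines, and the fingers still hold and press the wheel (more than 5 N), all through the last second (y of bubble_middle in the frame of level_middle between -0.004 and 0.004 m and value of joint board_lift below 0.006 rad and contact force between the fingers and wheel above 5 N); the arm keeps its last pose, push and grip.
It fails at once if a bystander on the counter is pushed more than 25 mm or tipped over (distance of any of tin_tomato, mug, spice_jar from where it was at the start of the episode above 0.025 m or angle between any of tin_tomato, mug, spice_jar's own z axis and vertical above 0.4 rad).
It also fails if it takes over 67 s, if anything falls off the work surface, if the arm or the gripper's body presses on something with over 40 N, if the wrist force passes 120 N, or if a joint passes its speed limit or range.

## Robot

A 6-joint arm with a two-finger parallel gripper is mounted at the origin on a cart in front of the work surface, level with it; the furniture and walls round the work are solid. World frame = base frame: x ahead of the robot, y to its left, z up, the work surface at z = 0. Lengths are in m, angles in rad, forces in N, time in s.
With the tool pointing down it reaches from about 0.35 to 0.775 m from the base axis. Payload 5.5 kg.
Tool frame: the origin (TCP) lies between the finger pads; the fingertips stand 11 mm ahead of it and the grasp point (between the pads) lies 8 mm behind it; z points along the fingers, y is the line along which they close (so a half turn about z gives the same grasp; the last joint's range is limited). The gripper opens to 85 mm and grips with 20 to 120 N. Pads are 22 mm wide; open, the fingers measure 114 mm over their backs; the gripper's body (76 mm by 85 mm) begins 54 mm behind the grasp point. The pads swing forward as they close: fully open they stand 13 mm farther back than shut.
Start: joints at [-1.399, 0.313, 0.046, 1.304, 0, 1.431], TCP at [0.176, -0.547, 0.242] pointing down, gripper open.
Joint ranges: [-2.76, 2.76], [-0.86, 1.69], [-1.03, 1.26], [-2.2, 2.34], [-1.47, 1.5], [-3.14, 3.14]. Speed limits (rad/s): [2.57, 2.57, 3.14, 3.14, 3.14, 3.14].

## Interface

Orientations are given as a rotation vector (axis times angle).
In Python, from cell import arm gives the robot as it stands.
- The arm moves only by the tool shift_gripper, called after "Emit:" by a JSON object that holds its "name" and its "arguments", one argument or row to a line. Schema: {"type":"object","properties":{"deltas":{"type":"array","items":{"type":"object","properties":{"trans":{"type":"array","items":{"type":"number"},"minItems":3,"maxItems":3},"turn":{"type":"number"}},"additionalProperties":false},"minItems":1,"maxItems":8},"aperture":{"type":"number"},"squeeze":{"type":"number"},"only":{"type":"string"},"quiet":{"type":"boolean"},"lines":{"type":"string"}},"required":["deltas"],"additionalProperties":false}. deltas is a list of rows, 1 to 8 of them, each an object with the fields trans (a list: dx, dy, dz in shares of the most that a row can go, 1 being 62.5 mm), turn (a turn about the tool's z in fractions of the full range, 1 being pi rad); a field left out counts as zero; each row shifts and turns the commanded pose from where the row before left it, along the tool's axes as they then stand; what a row does not reach is not made up. A row lasts 1/8 s, in which the tool goes at most 0.0625 m and 0.188 rad, less where a joint would pass 70% of its speed; a pose out of reach is approached as far as the arm can. aperture is the opening from 0.0 (shut) to 1.0 (fully open), set as the call begins (left out keeps the last). The fingers move at their own pace and stop on an object; squeeze is the grip in N (left out, the last holds). Time passes only in rows, so rows that do not move let the fingers close. The tool returns the time, the measured TCP pose, the force, the opening and the grip force at its end. only (a regular expression) keeps the lines of the reply that match it, lines (a string "A,B") keeps lines A to B, and quiet returns only ok. Shift and turn numbers lie between -1 and 1, and a call with a number outside is refused. Input that does not fit is refused with a message, and nothing moves.
- arm.read_state(): the state, without advancing time (a new reading comes with each control period).
- arm.grab_frame(name): name is "side" or "top" or "wrist"; returns a dict with "color" (420x560x3 uint8, blue, green, red), "intrinsics" (3x3 intrinsics, pixels), "k1" (the pictures are not rectified: a ray, as slopes to the right and down, at radius r is drawn at 1 + k1 r^2 times it, then the intrinsics apply), "xyz" and "orientation" of the camera in the world; the wrist camera has in their place "T_tool_cam" (4x4, takes a point from camera to tool coordinates, whose origin is the TCP and whose axes are the flange's). Camera axes: x right, y up, looking along -z (the intrinsics and any distortion apply to the point x, -y, -z); pixel columns grow to the right and rows downward; lengths in m; the calibration is good to about 2 mm. A picture is of the moment at which its call begins: read the wrist's pose just before it. There is no depth.
- arm.sign_off(): hands the job in; it is judged then, once.
The state is a dict: "time": time; "joint_positions": joint angles; "joint_velocities": joint speeds; "tau": joint torques, N m; "tool_pos": TCP position; "ee_rot": TCP orientation; "force": force on the tool from outside, world axes, zero at the start; "torque": the same for the moment, N m; "width": opening from 0.0 (shut) to 1.0 (fully open); "gripper_force": force on a finger pad.
Only numpy, scipy, OpenCV 4.12 (cv2) and the standard library are available. Lean on these libraries where they do the work, as an engineer would, in place of code of your own. Each camera call takes 0.05 s, during which the arm holds its last target. There are 200 camera calls.

## Working session

There is one attempt and no reset: what is moved stays moved. The work goes in short steps, Python scripts to look and compute and a tool call to move; the robot and the scene stay as the last step left them, time stands still between calls to the robot, and variables do not carry over. Pictures are saved under pics/ and viewed, at most 10 in all, crops included, and the job is handed in when it is done.

```bash
ls; mkdir -p pics
```

Create h.py:
```python
import numpy as np,cv2
from scipy.spatial.transform import Rotation as R
from cell import arm
def pose(f,st):
    if 'T_tool_cam' in f:
        T=np.eye(4);T[:3,:3]=R.from_rotvec(st['ee_rot']).as_matrix();T[:3,3]=st['tool_pos']
        T=T@np.array(f['T_tool_cam']);return T[:3,:3],T[:3,3]
    o=np.array(f['orientation'])
    Rm=o if o.shape==(3,3) else R.from_rotvec(o).as_matrix()
    return Rm,np.array(f['xyz'])
def ray(f,st,u,v):
    K=np.array(f['intrinsics']);k=f['k1']
    x=np.array([(u-K[0,2])/K[0,0],(v-K[1,2])/K[1,1]]);s=x.copy()
    for _ in range(20): s=x/(1+k*(s@s))
    Rm,c=pose(f,st);d=Rm@np.array([s[0],-s[1],-1]);return c,d/np.linalg.norm(d)
def onz(f,st,u,v,z):
    c,d=ray(f,st,u,v);return c+d*(z-c[2])/d[2]
def cross(r1,r2):
    (a,p),(b,q)=r1,r2;s=np.linalg.lstsq(np.c_[p,-q],b-a,rcond=None)[0]
    P,Q=a+s[0]*p,b+s[1]*q;return (P+Q)/2,np.linalg.norm(P-Q)
def grab(n):
    st=arm.read_state();return arm.grab_frame(n),st
```

Run:
```python
from h import *
for n in('side','top'):
    f,s=grab(n);cv2.imwrite(f'pics/{n}0.png',f['color']);print(n,f['xyz'],f['orientation'],f['k1'],f['intrinsics'])
print(s)
```

```text
cell.py
pics
side [0.47774961 0.48185754 0.60438179] [ 0.15971609 -1.29005027 -2.55522327] 0.009402097964608459 [[439.1595675    0.         272.29545287]
 [  0.         439.1595675  207.91609902]
 [  0.           0.           1.        ]]
top [ 0.48594695 -0.18724175  0.91860741] [ 0.17116484 -0.18494707 -1.59038851] -0.07920022619287778 [[394.38969295   0.         271.92179952]
 [  0.         394.38969295 211.07761763]
 [  0.           0.           1.        ]]
{'time': 0.05, 'joint_positions': array([-1.39853862e+00,  3.14000487e-01,  4.50404802e-02,  1.30356020e+00,
        2.67838606e-05,  1.43121890e+00]), 'joint_velocities': array([-8.14597781e-04,  4.02336462e-04,  1.25667329e-03, -7.54691931e-04,
       -6.06358966e-06, -6.15260422e-04]), 'tau': array([ 3.26134483e-03, -4.82156897e+01,  2.99548137e+01,  1.32997779e-02,
       -5.93678237e-05,  3.76115310e-06]), 'tool_pos': array([ 0.17634718, -0.54682421,  0.24143392]), 'ee_rot': array([-3.10178027e+00, -4.87579482e-01,  2.17734751e-06]), 'force': array([-0.21623587, -0.20856984, -0.92475948]), 'torque': array([ 0.02062202,  0.0198204 , -0.06449271]), 'gripper_force': 0.0, 'width': 0.994264868773694}
```

View pics/top0.png

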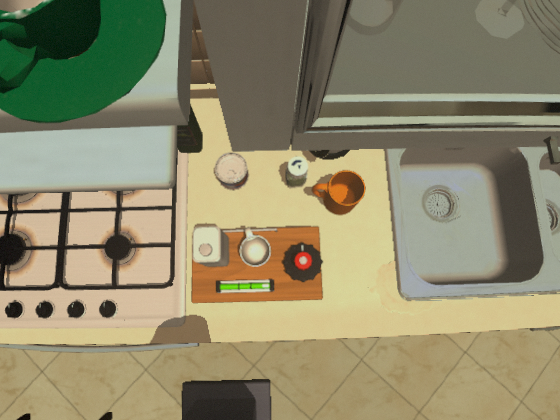

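View pics/side0.png

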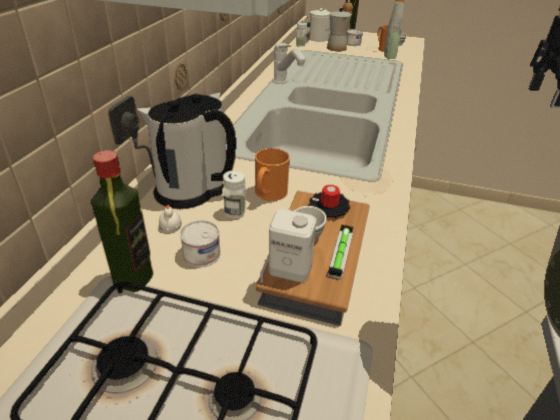

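The top picture shows the wheel at about (303,262) with its red hub, the level with a green vial at (245,286), the mug at (343,191), the jar at (296,170) and the tin at (231,170). In the side picture the hub is at (331,195) and the vial at (342,250).

Add to h.py:
```python
def blob(f,lo,hi,box):
    u0,v0,u1,v1=box;m=cv2.inRange(cv2.cvtColor(f['color'],cv2.COLOR_BGR2HSV),lo,hi)
    k=np.zeros_like(m);k[v0:v1,u0:u1]=m[v0:v1,u0:u1];return k
def red(f,box):
    return blob(f,(0,170,60),(6,255,255),box)|blob(f,(174,170,60),(180,255,255),box)
def largest(m):
    c=max(cv2.findContours(m,cv2.RETR_EXTERNAL,cv2.CHAIN_APPROX_NONE)[0],key=cv2.contourArea);return c
```

Run:
```python
from h import *
ft,st=grab('top');fs,ss=grab('side')
def show(f,box,n,k=7):
    u0,v0,u1,v1=box;return cv2.resize(f['color'][v0:v1,u0:u1],None,fx=k,fy=k,interpolation=cv2.INTER_NEAREST)
a=show(ft,(210,235,325,300),0,6);b=show(fs,(295,170,375,285),0,5)
cv2.imwrite('pics/c1.png',a);
h=max(a.shape[0],b.shape[0]);
b=cv2.resize(b,None,fx=.75,fy=.75)
cv2.imwrite('pics/c2.png',b)
for f,s,box in((ft,st,(270,230,330,290)),(fs,ss,(310,170,360,220))):
    c=largest(red(f,box));print(cv2.boundingRect(c),cv2.minEnclosingCircle(c),cv2.contourArea(c))
P,e=cross(ray(ft,st,303,261),ray(fs,ss,331,190));print(P,e)
```

```text
(294, 252, 18, 18) ((302.65643310546875, 260.259765625), 9.032990455627441) 229.0
(321, 186, 19, 22) ((330.2188720703125, 196.1546173095703), 11.41732406616211) 266.5
[ 0.56573998 -0.25792842  0.10712803] 0.0006509228248677653
```

View pics/c1.png

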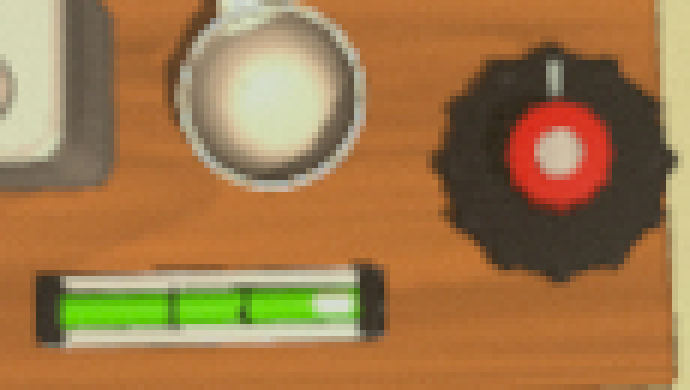

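View pics/c2.png

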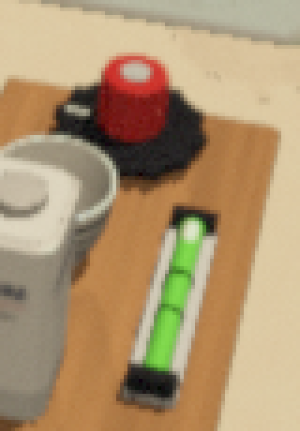

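The crops show the hub's pale cap at about (302.7,259.8) in the top picture and (330.5,188.4) in the side picture. The white mark is behind the hub. The bubble is at the wheel end of the vial, apparently against its 44 mm limit.

Run:
```python
from h import *
ft,st=grab('top');fs,ss=grab('side')
def cap(f,box):
    c=largest(red(f,box));h=np.zeros(f['color'].shape[:2],np.uint8);cv2.drawContours(h,[c],-1,255,-1)
    h=cv2.erode(h,np.ones((3,3)));m=h&blob(f,(0,0,110),(180,110,255),(0,0,560,420));M=cv2.moments(m,True);print(M['m00']);return M['m10']/M['m00'],M['m01']/M['m00']
a=cap(ft,(270,230,330,290));b=cap(fs,(310,170,360,220));print(a,b)
P,e=cross(ray(ft,st,*a),ray(fs,ss,*b));print('hub',P,e)
# vial by green
g=[]
for f,box in((ft,(210,275,285,300)),(fs,(320,215,365,280))):
    m=blob(f,(40,120,80),(80,255,255),box);M=cv2.moments(m,True);p=cv2.minAreaRect(cv2.findNonZero(m));print(p);g.append(p)
z=P[2]-.048+.017
T=[onz(ft,st,*q,z) for q in cv2.boxPoints(g[0])];print(np.round(T,4))
print('marks',onz(ft,st,302.2,247.5,P[2]-.034))
Rm=R.from_rotvec(st['ee_rot']).as_matrix();print(Rm.round(3),st['tool_pos'],st['time'])
print('shift tool axes to hub',Rm.T@(P-st['tool_pos']))
```

Run:
```python
from h import *
ft,st=grab('top');fs,ss=grab('side')
def cap(f,box):
    c=cv2.convexHull(largest(red(f,box)));h=np.zeros(f['color'].shape[:2],np.uint8);cv2.drawContours(h,[c],-1,255,-1)
    m=h&~red(f,box)&blob(f,(0,0,110),(180,150,255),(0,0,560,420));M=cv2.moments(largest(m));return M['m10']/M['m00'],M['m01']/M['m00']
a=cap(ft,(270,230,330,290));b=cap(fs,(310,170,360,220));print(a,b)
P,e=cross(ray(ft,st,*a),ray(fs,ss,*b));print('hub',P,e)
g=[]
for f,box in((ft,(210,275,285,300)),(fs,(320,215,365,280))):
    m=blob(f,(40,120,80),(80,255,255),box);g.append(cv2.minAreaRect(cv2.findNonZero(m)));print(g[-1])
z=P[2]-.048+.017
T=[onz(ft,st,*map(float,q),z) for q in cv2.boxPoints(g[0])];print(np.round(T,4))
print('mark',onz(ft,st,302.2,247.5,P[2]-.034))
Rm=R.from_rotvec(st['ee_rot']).as_matrix();print(Rm.round(3),st['tool_pos'],st['time'])
print('shift tool axes to hub',Rm.T@(P-st['tool_pos']))
```

```text
(302.6744186046512, 259.9186046511628) (330.8666666666667, 188.59487179487178)
hub [ 0.56692026 -0.25704917  0.11104073] 0.0006781993249813828
((244.02566528320312, 285.8476867675781), (5.452042579650879, 50.09821319580078), 88.26429748535156)
((341.34442138671875, 247.95852661132812), (6.57039737701416, 41.9990119934082), 14.931418418884277)
[[ 0.5247 -0.0817  0.08  ]
 [ 0.5252 -0.1869  0.08  ]
 [ 0.5139 -0.1869  0.08  ]
 [ 0.5134 -0.082   0.08  ]]
mark [ 0.59735285 -0.26012045  0.07704073]
[[ 0.952  0.307 -0.   ]
 [ 0.307 -0.952  0.001]
 [ 0.    -0.001 -1.   ]] [ 0.17635911 -0.54715148  0.24200243] 0.3
shift tool axes to hub [ 0.46071877 -0.15621685  0.13108333]
```

Careful with the scale: shifts go in shares of 62.5 mm and turns go in shares of pi rad. That gives: 0.046 m is 0.736, -0.0156 m is -0.2496.

Emit:
{"name": "shift_gripper", "arguments": {
  "deltas": [
    {"trans":[0.736,-0.2496,0]},
    {"trans":[0.736,-0.2496,0]},
    {"trans":[0.736,-0.2496,0]},
    {"trans":[0.736,-0.2496,0]},
    {"trans":[0.736,-0.2496,0]},
    {"trans":[0.736,-0.2496,0]},
    {"trans":[0.736,-0.2496,0]},
    {"trans":[0.736,-0.2496,0]}
  ],
  "aperture": 0.7,
  "squeeze": 40
}}

```text
time: 1.4
tool_pos: [0.4896, -0.3146, 0.2425]
ee_rot: [3.103, 0.488, 0.0]
force: [0.4, 0.3, -0.4]
width: 0.695
gripper_force: 0.0
```

Emit:
{"name": "shift_gripper", "arguments": {
  "deltas": [
    {"trans":[0.736,-0.2496,0]},
    {"trans":[0.736,-0.2496,0]},
    {},
    {}
  ]
}}

```text
time: 1.9
tool_pos: [0.5661, -0.2576, 0.2421]
ee_rot: [-3.103, -0.489, 0.001]
force: [-1.0, -0.8, 0.0]
width: 0.697
gripper_force: 0.0
```

Run:
```python
from h import *
P=np.array([.5669,-.2570,.1110])
f,s=grab('wrist');cv2.imwrite('pics/w1.png',f['color']);print(s['joint_positions'].round(3),s['tool_pos'],s['width'],s['force'])
c=largest(red(f,(0,0,560,420)));(u,v),r=cv2.minEnclosingCircle(c);print(u,v,r,onz(f,s,u,v,.111))
print(R.from_rotvec(s['ee_rot']).as_matrix().T@(P-s['tool_pos']))
```

```text
[-0.556  0.408  0.182  1.346 -0.     2.273] [ 0.56614869 -0.2575978   0.24205917] 0.696900111712656 [-1.03138924 -0.81226194  0.03355667]
280.3967590332031 198.63548278808594 21.666337966918945 [ 0.5699566  -0.25738866  0.111     ]
[ 0.00098802 -0.00031684  0.13105858]
```

View pics/w1.png

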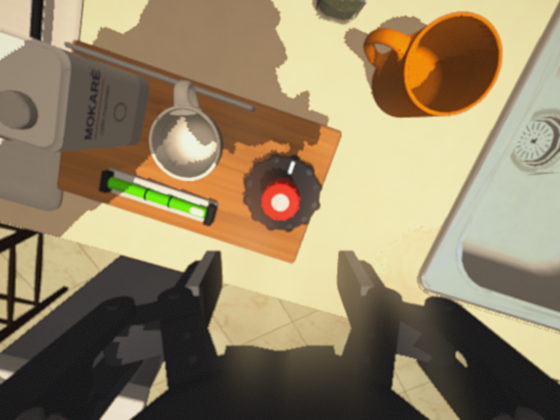

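The wrist picture shows the hub at (280,200), in line with the fingers, and the cup is clear of them. Ray-casting agrees with the two-view fix to about 2 mm, so I'll go down.

Converted, 0.035 m is 0.56, 0.03 m is 0.48.

Emit:
{"name": "shift_gripper", "arguments": {
  "deltas": [
    {"trans":[0.032,0,0.56]},
    {"trans":[0,0,0.56]},
    {"trans":[0,0,0.56]},
    {"trans":[0,0,0.48]},
    {"trans":[0,0,0.208]},
    {},
    {}
  ]
}}

```text
time: 2.82
tool_pos: [0.5689, -0.258, 0.0959]
ee_rot: [3.102, 0.487, 0.003]
force: [0.5, -0.5, 0.2]
width: 0.701
gripper_force: 0.0
```

Emit:
{"name": "shift_gripper", "arguments": {
  "deltas": [
    {},
    {},
    {},
    {},
    {},
    {}
  ],
  "aperture": 0,
  "squeeze": 40
}}

```text
time: 3.58
tool_pos: [0.5689, -0.258, 0.095]
ee_rot: [3.102, 0.487, 0.002]
force: [1.1, -2.4, 6.2]
width: 0.41
gripper_force: 39.2
```

Converted, 0.003 m is 0.048.

Emit:
{"name": "shift_gripper", "arguments": {
  "deltas": [
    {"trans":[0,0,0.048]},
    {"trans":[0,0,0.048]},
    {},
    {}
  ]
}}

```text
time: 4.08
tool_pos: [0.5694, -0.259, 0.0901]
ee_rot: [3.1, 0.486, 0.004]
force: [-0.6, -4.9, 9.7]
width: 0.409
gripper_force: 38.7
```

Run:
```python
from h import *
f,s=grab('side');cv2.imwrite('pics/s1.png',cv2.resize(f['color'][120:330,240:440],None,fx=2.8,fy=2.8));print(s['joint_positions'].round(3),s['force'])
```

```text
[-5.540e-01  4.870e-01 -7.600e-02  1.003e+00 -1.000e-03  2.276e+00] [-0.55866289 -4.90433464  9.70308119]
```

View pics/s1.png

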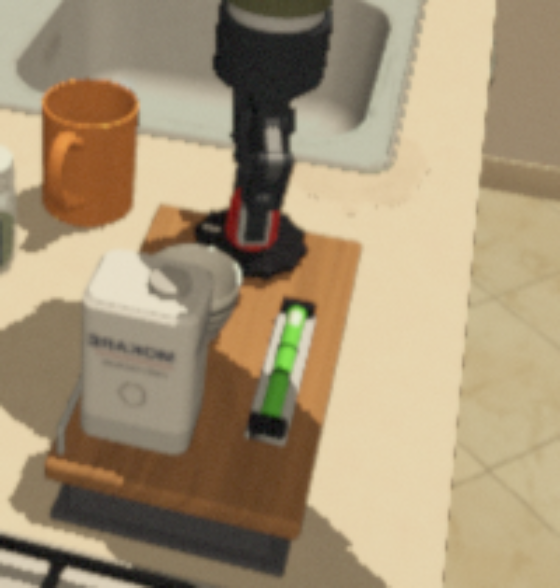

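The side view shows the fingers on the hub and the board going down. The bubble is still at the wheel end of the vial. Next I wind counter-clockwise, which is a negative turn about tool z.

Converted, -0.15 rad / 3.1416 = -0.0477.

Emit:
{"name": "shift_gripper", "arguments": {
  "deltas": [
    {"turn":-0.0477},
    {"turn":-0.0477},
    {"turn":-0.0477},
    {"turn":-0.0477},
    {"turn":-0.0477},
    {"turn":-0.0477},
    {"turn":-0.0477},
    {"turn":-0.0477}
  ]
}}

```text
time: 5.12
tool_pos: [0.5676, -0.2579, 0.089]
ee_rot: [2.281, 2.159, -0.003]
force: [-1.1, -3.6, 8.4]
width: 0.41
gripper_force: 38.8
```

Add to h.py:
```python
def bubble(name,H,yaw=0):
    """y of bubble from vial middle, from vial ends and bubble centroid on the vial-top plane"""
    f,s=grab(name);box=(320,205,370,285) if name=='side' else (205,270,290,302)
    m=blob(f,(40,120,50),(80,255,255),box)
    return f,s,m
```

Run:
```python
from h import *
s=arm.read_state();print(s['joint_positions'].round(3),s['torque'],s['time'])
f,_=grab('side');a=cv2.resize(f['color'][160:290,300:380],None,fx=4.5,fy=4.5,interpolation=cv2.INTER_CUBIC)
f,_=grab('top');b=cv2.resize(f['color'][220:310,200:330],None,fx=3.3,fy=3.3,interpolation=cv2.INTER_CUBIC)
c=np.zeros((590,800,3),np.uint8);c[:585,:360]=a;c[:297,365:365+429]=b;cv2.imwrite('pics/d1.png',c)
```

```text
[-0.554  0.488 -0.078  1.005 -0.002  1.072] [-0.67442108  1.2808491  -0.09473685] 5.125
```

View pics/d1.png

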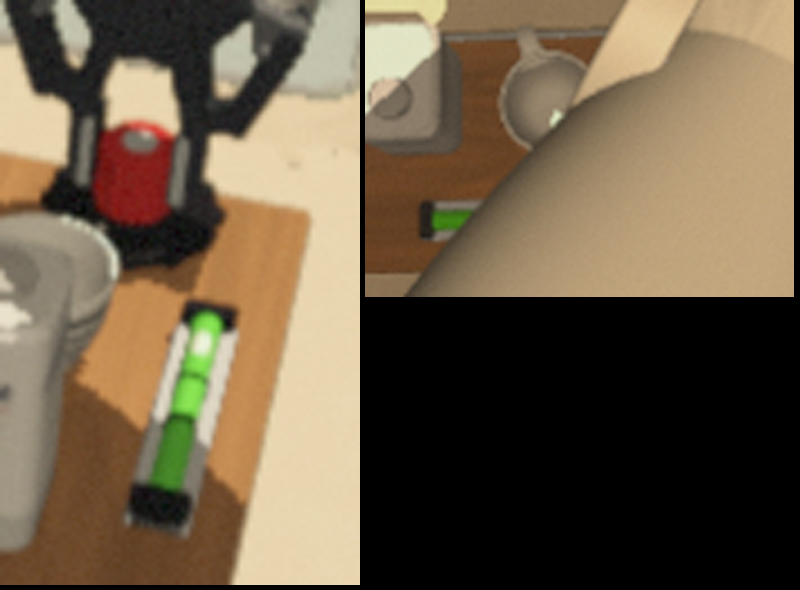

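Both lines are in view from the side: in the crop the bubble is at (203,345) and the lines at (193,377) and (181,419), so the bubble has left the end. The arm blocks the top view. I'll press further and measure the profile along the vial from the side camera.

Emit:
{"name": "shift_gripper", "arguments": {
  "deltas": [
    {"trans":[0,0,0.048]},
    {"trans":[0,0,0.048]},
    {},
    {}
  ]
}}

```text
time: 5.72
tool_pos: [0.5687, -0.2586, 0.0851]
ee_rot: [2.284, 2.151, -0.002]
force: [-4.1, -4.0, 17.9]
width: 0.407
gripper_force: 40.6
```

Create m.py:
```python
from h import *
from scipy.ndimage import map_coordinates as mc
f,s=grab('side');print(s['time'],s['tool_pos'].round(4),s['force'].round(1),s['gripper_force'],s['joint_positions'].round(3)[5])
m=blob(f,(40,110,40),(80,255,255),(325,222,360,275))
vx,vy,x0,y0=cv2.fitLine(cv2.findNonZero(m),cv2.DIST_HUBER,0,.01,.01).ravel()
vx,vy=(vx,vy) if vy>0 else (-vx,-vy)
t=(np.arange(226,272,.25)-y0)/vy;u,v=x0+t*vx,y0+t*vy
hsv=cv2.cvtColor(f['color'],cv2.COLOR_BGR2HSV).astype(float)
S,V=[np.mean([mc(hsv[...,i],[v,u+d],order=1) for d in(-1,0,1)],0) for i in(1,2)]
y=np.array([onz(f,s,a,b,.075)[1] for a,b in zip(u,v)])
mid=-.132;r=1000*(y-mid)
for i in range(0,len(r),4): print('%.1f:%d/%d'%(r[i],S[i],V[i]),end=' ')
```

```bash
python3 m.py
```

```text
5.725 [ 0.5687 -0.2586  0.0851] [-4.1 -4.  17.9] 40.6073534488678 1.076
-62.0:152/178 -58.8:149/154 -55.6:134/95 -52.4:89/60 -49.2:155/130 -46.1:167/198 -43.0:163/219 -39.9:163/222 -36.8:162/223 -33.7:160/222 -30.6:126/224 -27.6:61/230 -24.6:36/235 -21.6:34/235 -18.6:34/235 -15.6:62/230 -12.7:127/218 -9.7:167/181 -6.8:171/180 -3.9:165/213 -1.0:164/222 1.9:161/222 4.7:163/222 7.6:161/223 10.4:162/222 13.2:166/206 16.0:174/152 18.8:188/98 21.5:178/119 24.3:177/131 27.0:173/133 29.7:180/132 32.4:179/131 35.1:175/132 37.8:180/131 40.5:182/131 43.1:176/131 45.7:177/132 48.4:177/133 51.0:181/131 53.5:178/132 56.1:177/122 58.7:170/85 61.2:96/32 63.8:59/24 66.3:33/26
```

Converted, 0.0005 m is 0.008, -0.15 rad / 3.1416 = -0.0477.

Emit:
{"name": "shift_gripper", "arguments": {
  "deltas": [
    {"trans":[0,0,0.008],"turn":-0.0477},
    {"trans":[0,0,0.008],"turn":-0.0477},
    {"trans":[0,0,0.008],"turn":-0.0477},
    {"trans":[0,0,0.008],"turn":-0.0477},
    {"trans":[0,0,0.008],"turn":-0.0477},
    {"trans":[0,0,0.008],"turn":-0.0477},
    {"trans":[0,0,0.008],"turn":-0.0477},
    {"trans":[0,0,0.008],"turn":-0.0477}
  ]
}}

```text
time: 6.78
tool_pos: [0.5685, -0.2604, 0.082]
ee_rot: [0.665, 3.067, -0.01]
force: [-6.7, -7.0, 21.9]
width: 0.409
gripper_force: 41.3
```

Emit:
{"name": "shift_gripper", "arguments": {
  "deltas": [
    {"turn":-0.0477},
    {"turn":-0.0477},
    {"turn":-0.0477},
    {"turn":-0.0477},
    {},
    {},
    {},
    {}
  ]
}}

```text
time: 7.78
tool_pos: [0.5679, -0.2616, 0.081]
ee_rot: [0.262, -3.13, 0.013]
force: [-8.3, -12.4, 15.0]
width: 0.404
gripper_force: 40.8
```

Emit:
{"name": "shift_gripper", "arguments": {
  "deltas": [
    {},
    {},
    {},
    {},
    {},
    {},
    {},
    {}
  ]
}}

```text
time: 8.78
tool_pos: [0.5679, -0.2616, 0.081]
ee_rot: [0.262, -3.13, 0.013]
force: [-6.9, -12.0, 15.4]
width: 0.407
gripper_force: 40.8
```

Add to m.py:
```python

from scipy.signal import find_peaks
from scipy.ndimage import median_filter,gaussian_filter1d
q=median_filter(V,45)-V;p,_=find_peaks(gaussian_filter1d(q,3),height=10);k=(abs(r[p])<40);print('\nlines?',[(round(r[i],1),int(q[i])) for i in p[k]])
w=np.clip(120-S,0,None)*(V>110)*(abs(r)<50);print('bubble',(w*r).sum()/w.sum())
```

```bash
python3 m.py
```

```text
8.775 [ 0.5679 -0.2616  0.081 ] [ -6.9 -12.   15.4] 40.76249957084656 -0.724
-62.0:150/178 -58.8:148/177 -55.6:151/154 -52.4:133/97 -49.3:94/60 -46.1:161/136 -43.0:168/196 -39.9:166/216 -36.8:162/220 -33.7:163/220 -30.7:163/219 -27.6:165/219 -24.6:163/220 -21.6:164/220 -18.6:163/220 -15.7:165/220 -12.7:163/219 -9.8:168/201 -6.9:177/158 -4.0:167/184 -1.1:135/216 1.8:70/227 4.6:39/233 7.5:34/234 10.3:32/232 13.1:43/208 15.9:79/154 18.7:151/93 21.4:180/105 24.2:177/126 26.9:184/128 29.6:176/129 32.3:178/129 35.0:177/129 37.7:174/130 40.4:176/129 43.0:181/129 45.6:178/129 48.2:181/130 50.8:175/130 53.4:180/129 56.0:177/125 58.6:177/92 61.1:131/37 63.7:29/26 66.2:43/26 
lines? [(np.float64(-6.1), 56), (np.float64(20.1), 31)]
bubble 8.63383643826009
```

Converted, 0.002 m is 0.032.

Emit:
{"name": "shift_gripper", "arguments": {
  "deltas": [
    {"trans":[0,0,0.032]},
    {"trans":[0,0,0.032]},
    {},
    {},
    {},
    {},
    {},
    {}
  ]
}}

```text
time: 9.82
tool_pos: [0.5694, -0.2618, 0.0801]
ee_rot: [-0.263, 3.127, -0.016]
force: [-8.8, -8.2, 29.1]
width: 0.409
gripper_force: 42.8
```

Emit:
{"name": "shift_gripper", "arguments": {
  "deltas": [
    {},
    {},
    {},
    {},
    {},
    {},
    {},
    {}
  ]
}}

```text
time: 10.82
tool_pos: [0.5694, -0.2619, 0.0801]
ee_rot: [-0.262, 3.127, -0.016]
force: [-9.6, -7.9, 29.3]
width: 0.405
gripper_force: 42.8
```

```bash
python3 m.py
```

```text
10.825 [ 0.5694 -0.2619  0.0801] [-9.6 -7.9 29.3] 42.8326016664505 -0.724
-62.1:152/177 -58.8:151/175 -55.6:151/156 -52.5:140/102 -49.3:98/60 -46.1:162/136 -43.0:166/198 -39.9:163/217 -36.8:163/219 -33.8:164/220 -30.7:164/220 -27.7:163/219 -24.6:163/220 -21.6:164/220 -18.7:164/219 -15.7:163/220 -12.7:164/219 -9.8:168/204 -6.9:173/164 -4.0:171/185 -1.1:153/217 1.8:96/225 4.6:55/231 7.5:37/233 10.3:34/233 13.1:39/212 15.9:61/160 18.7:117/102 21.4:178/105 24.2:183/124 26.9:178/129 29.6:182/128 32.3:178/128 35.0:174/129 37.7:179/128 40.4:180/129 43.0:173/129 45.6:181/128 48.3:182/129 50.9:173/129 53.4:179/129 56.0:178/124 58.6:175/92 61.1:135/35 63.7:29/25 66.2:40/19 
lines? [(np.float64(-6.2), 51), (np.float64(20.7), 25)]
bubble 9.862820377873032
```

The board is on its hard stop: an extra 14 N moved the tool less than 1 mm. The bubble is about 3.3 mm past the middle, so I'll wind back 0.32 rad.

Converted, 0.11 rad / 3.1416 = 0.035.

Emit:
{"name": "shift_gripper", "arguments": {
  "deltas": [
    {"turn":0.035},
    {"turn":0.035},
    {"turn":0.035},
    {},
    {},
    {},
    {},
    {}
  ]
}}

```text
time: 11.88
tool_pos: [0.5696, -0.2612, 0.0807]
ee_rot: [0.254, 3.126, -0.013]
force: [-9.7, -5.0, 33.4]
width: 0.405
gripper_force: 42.9
```

Emit:
{"name": "shift_gripper", "arguments": {
  "deltas": [
    {},
    {},
    {},
    {},
    {},
    {},
    {},
    {}
  ]
}}

```text
time: 12.88
tool_pos: [0.5696, -0.2612, 0.0806]
ee_rot: [0.254, 3.126, -0.013]
force: [-8.6, -6.2, 32.8]
width: 0.41
gripper_force: 42.9
```

Emit:
{"name": "shift_gripper", "arguments": {
  "deltas": [
    {},
    {},
    {},
    {}
  ]
}}

```text
time: 13.38
tool_pos: [0.5696, -0.2611, 0.0806]
ee_rot: [0.254, 3.126, -0.013]
force: [-9.1, -5.8, 33.2]
width: 0.411
gripper_force: 42.9
```

```bash
python3 m.py
```

Run:
```python
from h import *
f,_=grab('side');a=cv2.resize(f['color'][170:280,300:380],None,fx=5,fy=5,interpolation=cv2.INTER_CUBIC);cv2.imwrite('pics/e1.png',a)
```

```text
13.375 [ 0.5696 -0.2611  0.0806] [-9.1 -5.8 33.2] 42.86988973617554 -0.394
-61.9:148/179 -58.6:152/174 -55.5:150/147 -52.3:126/82 -49.1:101/64 -46.0:167/147 -42.9:167/202 -39.8:163/218 -36.7:162/220 -33.6:164/219 -30.6:164/219 -27.6:164/219 -24.6:164/220 -21.6:164/220 -18.6:163/220 -15.6:165/219 -12.7:163/219 -9.8:167/201 -6.8:175/158 -3.9:147/190 -1.1:75/224 1.8:42/233 4.6:34/234 7.5:34/234 10.3:31/233 13.1:58/216 15.9:125/162 18.6:167/96 21.4:177/107 24.1:182/126 26.9:176/131 29.6:179/129 32.3:178/129 34.9:184/129 37.6:180/128 40.3:174/130 42.9:181/130 45.5:173/132 48.1:178/131 50.7:178/130 53.3:183/129 55.9:177/126 58.4:165/95 61.0:113/43 63.5:40/25 66.0:53/24 
lines? [(np.float64(-6.8), 61), (np.float64(20.0), 29)]
bubble 6.558857532240596
```

View pics/e1.png

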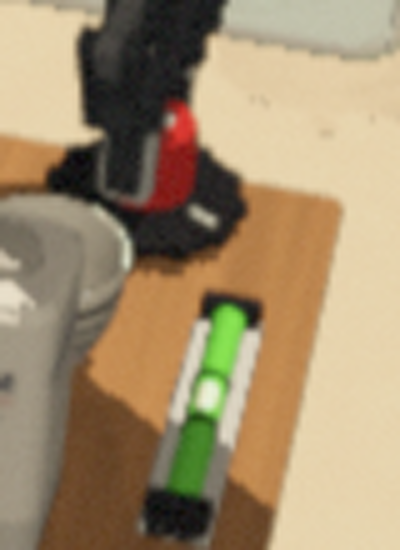

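The picture shows the bubble at (208,395), midway between the two lines. The board is home and the fingers are on the hub, pressing with about 33 N. I'm handing the job in.

```bash
python3 -c "
from cell import arm
print(arm.sign_off())"
```

```text
the job is handed in; nothing more can be done
None
```

The job is handed in (no verdict was returned): just before, the bubble was within about 0.5 mm of the middle, the board was pressed home with about 33 N while holding the hub, and I kept clear of the bystanders, though I did not re-check their positions.

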